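# Find the free stem socket of the platen dock with the locating pin

## Robot

A 6-joint arm with a two-finger parallel gripper is mounted at the origin on the work surface. World frame = base frame: x ahead of the robot, y to its left, z up, the work surface at z = 0. Lengths are in mm, angles in rad, forces in N, time in s.
With the tool pointing down it reaches from about 275 to 750 mm from the base axis. Payload 10.2 kg.
Tool frame: the origin (TCP) lies at the very end of the fingers, on their centre line; the grasp point (between the pads) lies 19 mm behind it; z points along the fingers, y is the line along which they close (so a half turn about z gives the same grasp; the last joint's range is limited). The gripper opens to 85 mm and grips with 20 to 120 N. Pads are 22 mm wide; open, the fingers measure 114 mm over their backs; the gripper's body (76 mm by 85 mm) begins 54 mm behind the grasp point. The pads swing forward as they close: fully open they stand 13 mm farther back than shut.
Start: joints at [-1.421, 0.313, 1.498, -0, 1.331, -0.223], TCP at [191.206, -488.949, 202.794] pointing down, gripper open.
Joint ranges: [-2.94, 2.94], [-0.97, 2.17], [0.19, 2.56], [-1.23, 4.37], [0.02, 3.11], [-2.88, 2.88]. Speed limits (rad/s): [2.39, 2.39, 3.01, 3.14, 3.14, 3.14].

## Interface

Orientations are given as a unit quaternion [w, x, y, z].
In Python, from rig import * gives the robot as it stands. The module is installed in compiled form; this text tells all that it offers.
- The arm moves only by the tool drive_tool, never from a script. Its argument "increments" is a list of rows, each a list of 2 entries, a list of its own where there are three numbers: the shift along the world's x, y, z as a fraction of full scale, then the turn, a rotation vector about the world's x, y, z as a fraction of full scale. In form: [[[x, y, z], [ax, ay, az]], ...]. A call has exactly 5 rows; each row shifts and turns the commanded pose from where the row before left it; what a row does not reach is not made up. Full scale, the value 1, is 0.03 m for a shift and 4 degrees for a turn. A row lasts 1/12 s, in which the tool goes at most 41.7 mm and 7.16 degrees, less where a joint would pass 70% of its speed; a pose out of reach is approached as far as the arm can. A call with a number of a shift or a turn outside -1 to 1 is refused whole. A call with a gripper value outside its range is refused whole. "grip" is the closure, from 0 (fully open) to 1 (shut), set as the call begins (left out, the last holds). The fingers move at their own pace and stop on an object; "newtons" is the grip in N (left out, the last holds). Time passes only in rows, so rows that do not move let the fingers close, or fill a call up. It gives the time, the measured TCP pose, the force, the opening and the grip force at its end, in the units of the state.
- read_state(): the state, without advancing time (a new reading comes with each control period).
- capture(name): name is "scene" or "top" or "wrist"; returns a dict with "color" (400x640x3 uint8, red, green, blue), "z_map" (400x640 float32, mm along the optical axis (not along the pixel's ray), 0 where there is no reading), "fx", "fy", "cx", "cy" (pixels), "k1" (the pictures are not rectified: a ray, as slopes to the right and down, at radius r is drawn at 1 + k1 r^2 times it, then the intrinsics apply), "rvec" (rotation vector, rad) and "tvec" (3), from world to camera coordinates, as OpenCV has them. Camera axes: x right, y down, z forward; pixel columns grow to the right and rows downward; lengths in mm; the calibration is good to about 2 mm. A picture is of the moment at which its call begins.
- job_done(): hands the job in; it is judged then, once.
The state is a dict: "t": time; "joints": joint angles; "dq": joint speeds; "tau": joint torques, N m; "ee_pos": TCP position; "orientation": TCP orientation; "force": force on the tool from outside, world axes, zero at the start; "torque": the same for the moment, N m; "finger_gap": opening from 0.0 (shut) to 1.0 (fully open); "gripper_force": force on a finger pad.
Only numpy, scipy, OpenCV 4.12 (cv2) and the standard library are available. Lean on these libraries where they do the work, as an engineer would, in place of code of your own. Each camera call takes 0.05 s, during which the arm holds its last target. There are 200 camera calls.

## Task

Take the steel locating pin out of its grey rest and find the one socket of the white platen dock that has no spacer left in it: push the pin gently down into a socket, past the grip of its springs, until it bottoms, and read its groove against the rim. Where the groove stays well above the rim a spacer lies below, so draw the pin out and try another; leave it standing, let go, in the socket where it is fully home with the groove level with the rim. Never lean hard on the dock, and leave the other things on the table alone.

Things in the scene. Friction and masses are not known exactly. Their poses are not given: they have to be found in the camera images.
- pin: locating pin, steel, 110 mm long, 0.15 to 0.3 kg, standing upright in its rest at the start. Origin: centre of its foot; z runs up along it. Shank 16 mm in diameter from 0 to 72 mm, 2.5 mm chamfer at the foot; ribbed round grip head 24 mm in diameter from 72 to 110 mm. A dark groove 3 mm wide runs round the shank.
- pin_groove (a point): middle of the pin's groove, on the pin's axis, 60 mm above the foot; axes as the pin's.
- pin_head (a point): middle of the upper part of the grip head, on the axis, 94 mm above the foot: a good height for a grasp.
- rest: pin rest, grey block 60 x 60 x 38 mm fixed to the table, with an upright 17.5 mm hole 30 mm deep in which the pin stands loosely. Origin: centre of its underside.
- dock: platen dock, white block 80 (x) x 240 (y) x 72 (z) mm, fixed to the table, turned up to 0.35 rad either way. Origin: centre of its underside; z up. Its top has three upright blind sockets that look alike, 18 mm in diameter, 75 mm apart along its y. 
- seats: the rubber seats at the bottom of the three sockets, inside the dock and hidden; same origin and axes as the dock. When the pin bottoms, on the seat's disc or on a spacer, the seat gives 1 mm for each 8 N, at most 6 mm.
- socket0_rim (a point): centre of the mouth of the first socket (local y = +75 mm), on the block's top face, 72 mm above the table; z up. In every socket two spring noses 18 mm below the rim grip the shank: it must be pushed past them with about 5 to 15 N, drags from there on, and stays where it is left.
- socket1_rim (a point): centre of the mouth of the middle socket (local y = 0 mm), on the block's top face, 72 mm above the table; z up. One of the three sockets, a different one each time, is free: the pin bottoms 60 mm deep, groove level with the rim. The other two hold a loose spacer that stops it 12 or 20 mm higher. 
- socket2_rim (a point): centre of the mouth of the third socket (local y = -75 mm), on the block's top face, 72 mm above the table; z up.
- tape: roll of tape, cardboard ring 84 mm across, 24 mm high, lying flat; a bystander, not to be moved. Origin: centre of its underside.
- inkbottle: small white ink bottle, 36 mm across, 75 mm high; a bystander, not to be moved. Origin: centre of its underside.
- driver: screwdriver with a black handle lying on the table, about 200 mm long; a bystander, not to be moved. Origin: middle of its length, at its underside; x towards the blade.
- bigink: yellow ink bottle, 64 mm across, 170 mm high; a bystander, not to be moved. Origin: centre of its underside.
- bigink2: blue ink bottle, 64 mm across, 170 mm high; a bystander, not to be moved. Origin: centre of its underside.
- cup: grey cup, 70 mm across, 80 mm high; a bystander, not to be moved. Origin: centre of its underside.
- smallcarton: small cardboard carton 90 x 60 x 50 mm; a bystander, not to be moved. Origin: centre of its underside.
Not all that is in view belongs to the job. There is more than one size of the pin; the job needs the largest.

How it is judged (in metres and radians):
At the end, for the whole second after the job is handed in: The pin stands still and let go in one of the three sockets, fully home: the groove within 3 mm of the rim's height (5 mm below is allowed) and within 3 mm of the socket's axis, the pin within 0.08 rad of upright. Only the socket without a spacer allows this (((z of pin_groove in the frame of socket0_rim between -0.005 and 0.003 m and horizontal distance between pin_groove and socket0_rim below 0.003 m) or (z of pin_groove in the frame of socket1_rim between -0.005 and 0.003 m and horizontal distance between pin_groove and socket1_rim below 0.003 m) or (z of pin_groove in the frame of socket2_rim between -0.005 and 0.003 m and horizontal distance between pin_groove and socket2_rim below 0.003 m)) and angle between pin's own z axis and vertical below 0.08 rad and linear speed of pin below 0.02 m/s); the robot touches nothing.
It fails at once if the dock is pressed, through the pin or directly, with more than 40 N (contact force between any of seats, dock and anything else above 40 N).
It fails at once if a bystander is moved by more than 30 mm (distance of any of tape, inkbottle, driver, bigink, bigink2, cup, smallcarton from where it was at the start of the episode above 0.03 m).
It also fails if it takes over 61 s, if anything falls off the work surface, if the arm or the gripper's body presses on something with over 40 N, if the wrist force passes 120 N, or if a joint passes its speed limit or range.

## Working session

There is one attempt and no reset: what is moved stays moved. The work goes in short steps, Python scripts to look and compute and a tool call to move; the robot and the scene stay as the last step left them, time stands still between calls to the robot, and variables do not carry over. Pictures are saved under pics/ and viewed, at most 10 in all, crops included, and the job is handed in when it is done.

Besides the shell and the picture viewer there is one more tool, called after ">>>" in YAML: its name, and indented under it one key for each argument. drive_tool: Moves the arm, as the interface text tells. Its arguments: {"type":"object","properties":{"increments":{"type":"array","items":{"type":"array"}},"grip":{"type":"number"},"newtons":{"type":"number"}},"required":["increments"]}

```bash
mkdir -p pics; cat > h.py <<'E'
from rig import *
import numpy as np, cv2
def snap(n,f):
    c=capture(n); np.save('pics/'+f+'.npy',c,allow_pickle=True); cv2.imwrite('pics/'+f+'.png',c['color'][...,::-1]); return c
def load(f): return np.load('pics/'+f+'.npy',allow_pickle=True).item()
def ray(c,u,v):
    x,y=(u-c['cx'])/c['fx'],(v-c['cy'])/c['fy']; a,b=x,y
    for _ in range(20):
        s=1+c['k1']*(a*a+b*b); a,b=x/s,y/s
    R=cv2.Rodrigues(np.array(c['rvec'],float))[0]; t=np.array(c['tvec'],float).ravel()
    return -R.T@t, R.T@np.array([a,b,1.])
def atz(c,u,v,z):
    o,d=ray(c,u,v); return o+d*(z-o[2])/d[2]
def dep(c,u,v):
    o,d=ray(c,u,v); return o+d*float(c['z_map'][int(round(v)),int(round(u))])
def tri(*obs):
    A=0;B=0
    for c,u,v in obs:
        o,d=ray(c,u,v); d=d/np.linalg.norm(d); P=np.eye(3)-np.outer(d,d); A=A+P;B=B+P@o
    return np.linalg.solve(A,B)
E
python3 - <<'E'
from h import *
a=snap('scene','s0');b=snap('top','t0')
for c in(a,b): print(ray(c,320,200))
print(read_state())
E
```

```text
(array([1145.6689391 ,  548.19566091, 1079.88066939]), array([-0.47912984, -0.43369678, -0.76316646]))
(array([ 443.88918115,  -14.52971087, 1268.0817431 ]), array([ 0.0756183 , -0.01350106, -0.99708282]))
{'t': 0.1, 'joints': array([-1.42143089e+00,  3.13378970e-01,  1.49834337e+00, -3.98412030e-05,
        1.33101289e+00, -2.23412833e-01]), 'dq': array([-6.14699855e-06, -2.76671668e-03, -1.30882373e-03,  2.74952383e-03,
        5.45617717e-04, -6.19942370e-04]), 'tau': array([ 1.45775004e-03, -4.12900543e+01, -2.60146129e+01, -2.39063038e-04,
        2.99649000e-03,  1.56335915e-05]), 'ee_pos': array([ 191.13933588, -488.68888501,  202.30671979]), 'orientation': array([-5.71611545e-04,  9.82678736e-01,  1.85316416e-01,  1.81162424e-06]), 'force': array([ 0.37138262, -0.54516938, -0.03280721]), 'torque': array([ 0.02652547,  0.00594658, -0.03650618]), 'gripper_force': 0.0, 'finger_gap': 1.000488642865649}
```

View pics/s0.png

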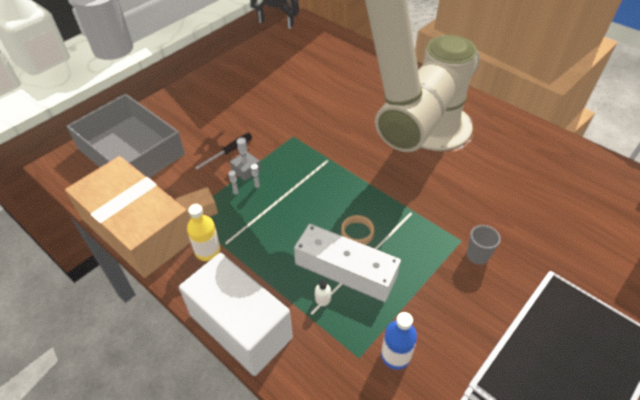

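View pics/t0.png

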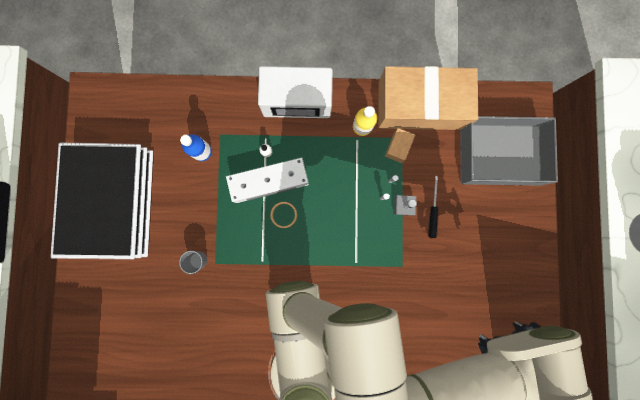

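Three candidates for the pin: one in the grey rest (scene 241,147; top 412,203), and two smaller ones standing on the mat (scene 233,180 and 255,175; top 386,196 and 395,179). I choose the one in the rest. Next is a close crop to check that choice.

```bash
python3 - <<'E'
from h import *
a=load('s0');b=load('t0')
def crop(c,x,y,w,h,k): return cv2.resize(c['color'][y:y+h,x:x+w,::-1],None,fx=k,fy=k,interpolation=cv2.INTER_CUBIC)
A=crop(a,215,130,65,70,6)   # 390x420
B=crop(b,370,165,65,70,6)
cv2.imwrite('pics/c1.png',np.hstack([A,B]))
A=crop(a,285,215,125,90,4); B=crop(b,215,150,100,90,3)
B=cv2.copyMakeBorder(B,0,90,0,0,cv2.BORDER_CONSTANT)
cv2.imwrite('pics/c2.png',np.hstack([A,B]))
E
```

```text
(no output)
```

View pics/c1.png

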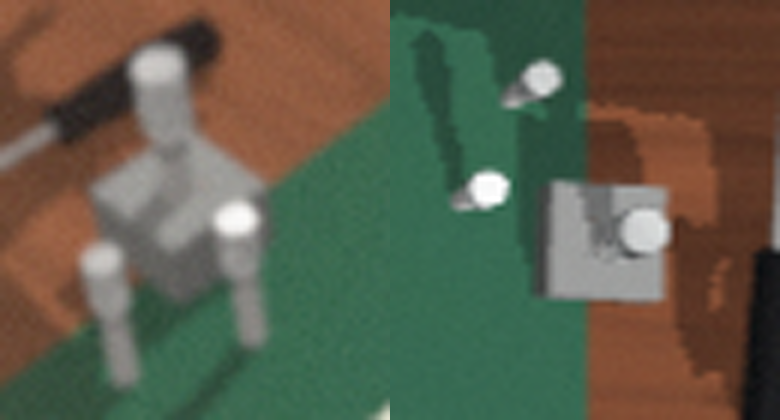

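View pics/c2.png

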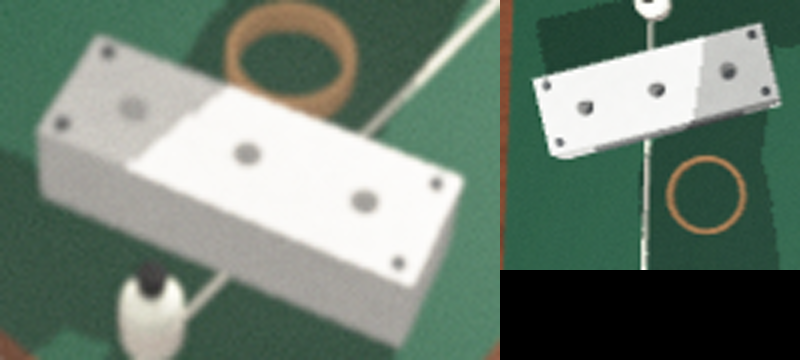

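The crop shows that the pin in the rest has the largest head: (158,63) in the left part, (645,231) in the right part. The two pins on the mat are thinner. Sockets: scene (318,242), (347,253), (376,265); top (291,174), (267,180), (243,186).

```bash
python3 - <<'E'
from h import *
np.set_printoptions(precision=1,suppress=True)
a=load('s0');b=load('t0')
print('head',tri((a,241,140.2),(b,412,203)),atz(a,241,140.2,118),atz(b,412,203,118))
for s,t in(((318,241.8),(290.7,173.5)),((346.5,253),(267,179.8)),((376,265),(243.2,185.5))):
    print(tri((a,*s),(b,*t)),atz(a,*s,72),atz(b,*t,72),dep(b,*t))
print('smalls',tri((a,231.8,173),(b,386,196)),tri((a,254,166),(b,395,178)))
print(tri((a,231.8,173),(b,395,178)),tri((a,254,166),(b,386,196)))
for n,p in dict(yellow=(366,115),tape=(284,214),ink=(265,150),driver=(433,220),restc=(405,205)).items(): print(n,dep(b,*p))
E
```

```text
head [ 526.9 -300.6  122. ] [ 524.4 -304.3  118. ] [ 527.  -301.4  118. ]
[615.   60.4  72.6] [615.   59.8  72. ] [614.8  60.8  72. ] [620.3  63.2  33.4]
[594.2 132.7  72.2] [594.4 132.2  72. ] [594.  133.1  72. ] [601.7 140.7  10. ]
[575.  205.3  72.5] [574.8 205.   72. ] [575.  205.4  72. ] [580.4 214.4  23.3]
smalls [ 572.6 -257.5   54.4] [ 583.  -228.8  121.2]
[ 605.3 -258.5   83.3] [ 549.4 -230.8   85.9]
yellow [ 773.6 -157.1  170.1]
tape [492.5  83.9   1.7]
ink [687.8 142.6  65.8]
driver [ 480.7 -390.4   27.3]
restc [ 524.1 -292.5   67.2]
```

Socket spacing comes out at 75 mm and the rim at 72 mm, so both agree with the text. The pin head is near (527,-302), top at about 120 mm. The depth map hints that the middle socket is deepest. Moving over the pin now.

>>> drive_tool:
  increments:
    - [[0.75, 0.42, 0], [0, 0, 0]]
    - [[0.75, 0.42, 0], [0, 0, 0]]
    - [[0.75, 0.42, 0], [0, 0, 0]]
    - [[0.75, 0.42, 0], [0, 0, 0]]
    - [[0.75, 0.42, 0], [0, 0, 0]]
  grip: 0

```text
t: 0.52
ee_pos: [304.6, -425.1, 202.5]
orientation: [-0.0, 0.983, 0.185, -0.0]
force: [0.3, -0.3, 0.0]
finger_gap: 1.0
gripper_force: 0.0
```

>>> drive_tool:
  increments:
    - [[0.75, 0.42, 0], [0, 0, 0]]
    - [[0.75, 0.42, 0], [0, 0, 0]]
    - [[0.75, 0.42, 0], [0, 0, 0]]
    - [[0.75, 0.42, 0], [0, 0, 0]]
    - [[0.75, 0.42, 0], [0, 0, 0]]

```text
t: 0.93
ee_pos: [417.2, -362.0, 202.5]
orientation: [-0.0, 0.983, 0.185, -0.0]
force: [0.4, -0.2, -0.4]
finger_gap: 1.0
gripper_force: 0.0
```

>>> drive_tool:
  increments:
    - [[0.75, 0.42, 0], [0, 0, 0]]
    - [[0.75, 0.42, 0], [0, 0, 0]]
    - [[0.75, 0.42, 0], [0, 0, 0]]
    - [[0, 0, 0], [0, 0, 0]]
    - [[0, 0, 0], [0, 0, 0]]

```text
t: 1.35
ee_pos: [484.2, -324.4, 202.2]
orientation: [-0.0, 0.982, 0.186, -0.0]
force: [-0.7, 0.7, 0.9]
finger_gap: 0.999
gripper_force: 0.0
```

```bash
python3 - <<'E'
from h import *
c=snap('wrist','w1');print(read_state()['ee_pos'],ray(c,320,200))
for n in('w1',): cv2.imwrite('pics/w1b.png',cv2.resize(c['color'][...,::-1],(800,500)))
E
```

```text
[ 483.49359798 -325.05451524  202.3589051 ] (array([ 554.64147202, -296.36972377,  373.27749845]), array([-0.27992742, -0.12794253, -0.95170659]))
```

View pics/w1b.png

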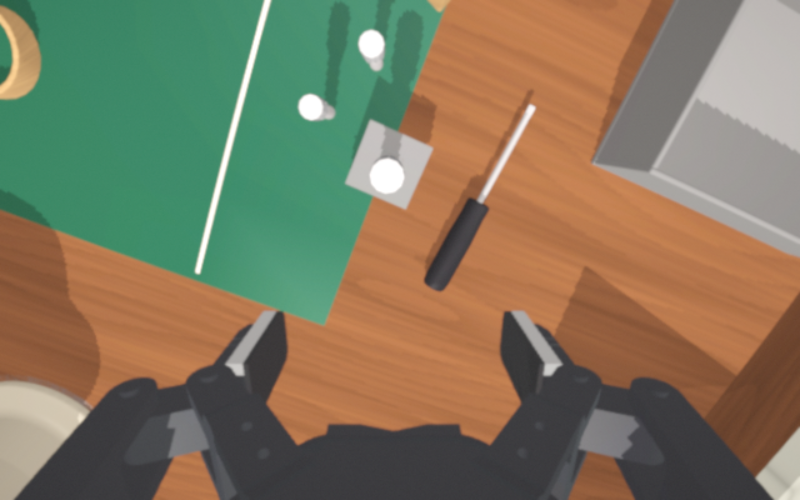

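The wrist view shows the pin head at (387,175) in the 800-px picture, i.e. (309.6,140) in the raw image. The small pins are at (311,107) and (371,44).

```bash
python3 - <<'E'
from h import *
np.set_printoptions(precision=1,suppress=True)
c=load('w1');a=load('s0');b=load('t0')
g=c['color'][115:165,285:335].mean(2)
m=(g>225).astype(np.uint8);n,l,s,ce=cv2.connectedComponentsWithStats(m);i=1+np.argmax(s[1:,4]);print(s[i],ce[i]+[285,115])
print(tri((c,309.6,140),(b,412,203)),tri((c,309.6,140),(b,412,203),(a,241,140.2)),atz(c,309.6,140,118),dep(c,309.6,140))
E
```

```text
[ 11  12  27  28 591] [309.1 140.6]
[ 526.7 -302.1  116.5] [ 526.6 -301.6  120.9] [ 526.4 -302.5  118. ] [ 526.3 -302.5  116.9]
```

>>> drive_tool:
  increments:
    - [[0.72, 0.38, 0], [0, 0, 0]]
    - [[0.71, 0.38, 0], [0, 0, 0]]
    - [[0, 0, -1], [0, 0, 0]]
    - [[0, 0, -1], [0, 0, 0]]
    - [[0, 0, 0], [0, 0, 0]]

```text
t: 1.82
ee_pos: [523.8, -301.2, 137.2]
orientation: [-0.004, 0.983, 0.185, -0.003]
force: [-0.1, 0.6, -1.2]
finger_gap: 0.997
gripper_force: 0.0
```

>>> drive_tool:
  increments:
    - [[0, 0, -0.7], [0, 0, 0]]
    - [[0, 0, -0.7], [0, 0, 0]]
    - [[0, 0, -0.6], [0, 0, 0]]
    - [[0, 0, 0], [0, 0, 0]]
    - [[0, 0, 0], [0, 0, 0]]

```text
t: 2.23
ee_pos: [526.3, -303.1, 83.9]
orientation: [0.0, 0.983, 0.185, -0.0]
force: [0.5, 0.1, 0.2]
finger_gap: 1.001
gripper_force: 0.0
```

>>> drive_tool:
  increments:
    - [[0, 0, 0], [0, 0, 0]]
    - [[0, 0, 0], [0, 0, 0]]
    - [[0, 0, 0], [0, 0, 0]]
    - [[0, 0, 0], [0, 0, 0]]
    - [[0, 0, 0], [0, 0, 0]]
  grip: 1
  newtons: 60

```text
t: 2.65
ee_pos: [526.7, -302.5, 83.3]
orientation: [0.0, 0.983, 0.185, 0.0]
force: [-0.2, -0.2, 0.3]
finger_gap: 0.299
gripper_force: 0.0
```

>>> drive_tool:
  increments:
    - [[0, 0, 0], [0, 0, 0]]
    - [[0, 0, 0], [0, 0, 0]]
    - [[0, 0, 0], [0, 0, 0]]
    - [[0, 0, 0], [0, 0, 0]]
    - [[0, 0, 0], [0, 0, 0]]

```text
t: 3.07
ee_pos: [526.9, -302.6, 83.6]
orientation: [0.0, 0.983, 0.185, 0.0]
force: [-0.5, 0.8, 6.1]
finger_gap: 0.237
gripper_force: 58.6
```

>>> drive_tool:
  increments:
    - [[0, 0, 0.3], [0, 0, 0]]
    - [[0, 0, 0.8], [0, 0, 0]]
    - [[0, 0, 0.8], [0, 0, 0]]
    - [[0, 0, 0.8], [0, 0, 0]]
    - [[0, 0, 0.8], [0, 0, 0]]

```text
t: 3.48
ee_pos: [526.3, -302.1, 189.0]
orientation: [-0.0, 0.983, 0.185, -0.0]
force: [0.3, -0.7, -2.2]
finger_gap: 0.228
gripper_force: 59.1
```

```bash
python3 - <<'E'
from h import *
c=load('w1');print('headdia',27.5*(373-118)/c['fx'], read_state()['force'])
a=snap('scene','s1')
cv2.imwrite('pics/s1c.png',cv2.resize(a['color'][60:210,180:330,::-1],(600,600),interpolation=cv2.INTER_CUBIC))
E
```

```text
headdia 23.7454372064518 [ 0.28469641 -0.71910264 -2.23843148]
```

View pics/s1c.png

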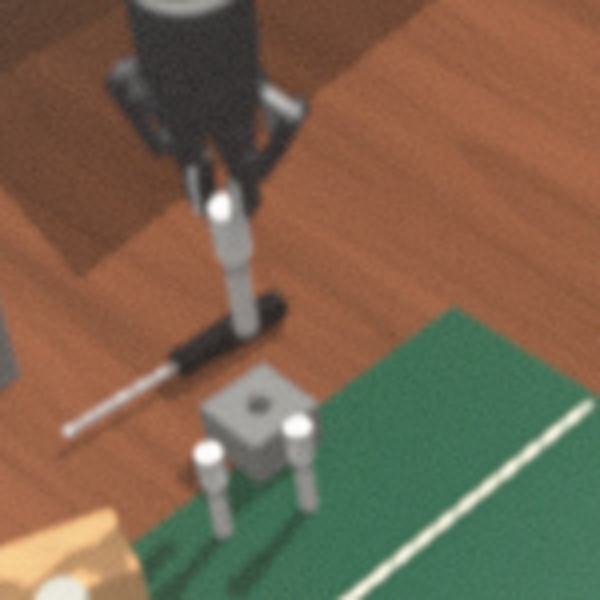

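The pin hangs upright in the gripper, foot at crop (247,330), clear of the rest. Head diameter measures 23.7 mm, so it is the largest pin. Carrying it to the middle socket.

>>> drive_tool:
  increments:
    - [[0.15, 0.6, 0], [0, 0, 0]]
    - [[0.15, 1, 0], [0, 0, 0]]
    - [[0.15, 1, 0], [0, 0, 0]]
    - [[0.15, 1, 0], [0, 0, 0]]
    - [[0.15, 1, 0], [0, 0, 0]]

```text
t: 3.95
ee_pos: [548.9, -162.9, 187.7]
orientation: [-0.0, 0.983, 0.185, -0.0]
force: [1.7, 0.1, -2.0]
finger_gap: 0.237
gripper_force: 59.2
```

>>> drive_tool:
  increments:
    - [[0.15, 1, 0], [0, 0, 0]]
    - [[0.15, 1, 0], [0, 0, 0]]
    - [[0.15, 1, 0], [0, 0, 0]]
    - [[0.15, 1, 0], [0, 0, 0]]
    - [[0.15, 1, 0], [0, 0, 0]]

```text
t: 4.37
ee_pos: [571.4, -12.8, 187.8]
orientation: [-0.0, 0.983, 0.185, -0.0]
force: [-0.0, 0.1, -2.3]
finger_gap: 0.233
gripper_force: 59.2
```

>>> drive_tool:
  increments:
    - [[0.15, 1, 0], [0, 0, 0]]
    - [[0.15, 1, 0], [0, 0, 0]]
    - [[0.15, 1, 0], [0, 0, 0]]
    - [[0.15, 0.6, 0], [0, 0, 0]]
    - [[0.15, 0.3, -0.3], [0, 0, 0]]

```text
t: 4.78
ee_pos: [594.6, 105.1, 180.0]
orientation: [0.0, 0.982, 0.187, 0.001]
force: [0.3, -0.5, -1.2]
finger_gap: 0.24
gripper_force: 59.2
```

>>> drive_tool:
  increments:
    - [[0, 0, 0], [0, 0, 0]]
    - [[0, 0, 0], [0, 0, 0]]
    - [[0, 0, 0], [0, 0, 0]]
    - [[0, 0, 0], [0, 0, 0]]
    - [[0, 0, 0], [0, 0, 0]]

```text
t: 5.2
ee_pos: [594.2, 101.6, 179.1]
orientation: [0.0, 0.983, 0.185, 0.0]
force: [0.7, -0.0, -1.2]
finger_gap: 0.24
gripper_force: 59.1
```

```bash
python3 - <<'E'
from h import *
s=read_state();print(s['ee_pos'],s['orientation'])
c=snap('wrist','w2');a=snap('scene','s2')
A=cv2.resize(a['color'][170:290,300:400,::-1],(400,480),interpolation=cv2.INTER_CUBIC)
B=cv2.resize(c['color'][120:320,237:403,::-1],(398,480),interpolation=cv2.INTER_CUBIC)
cv2.imwrite('pics/m2.png',np.hstack([A,B]))
E
```

```text
[594.16248093 101.60853686 179.05934256] [9.72760072e-05 9.82803152e-01 1.84656257e-01 1.46581111e-04]
```

View pics/m2.png

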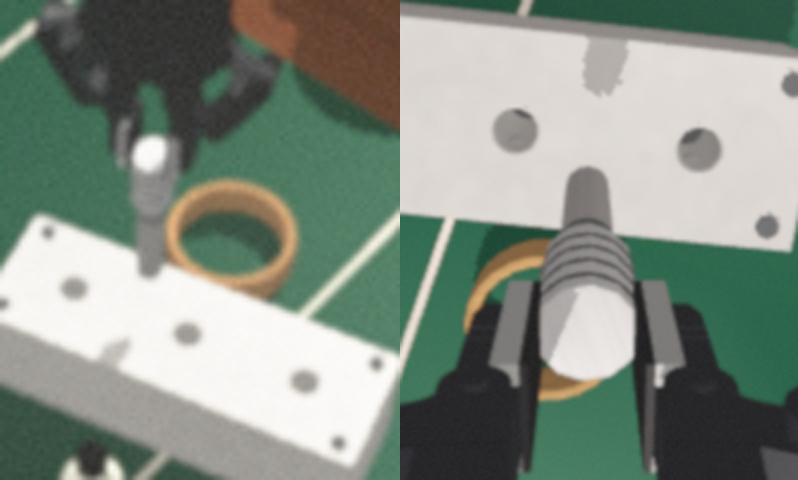

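The pin hangs straight and in line. In the wrist half, two sockets show at (515,130) and (699,149). In the scene half, the three sockets are at (75,288), (187,334) and (304,381), and the foot is at (149,272).

```bash
python3 - <<'E'
from h import *
np.set_printoptions(precision=1,suppress=True)
c=load('w2');a=load('s2')
W=lambda x,y:((x-400)/2.4-.3+237,y/2.4-.3+120)
S=lambda x,y:(x/4-.4+300,y/4-.4+170)
for p in((515,130),(699,149)): print(atz(c,*W(*p),72))
for p in((75,288),(187,334),(304,381)): print('s',atz(a,*S(*p),72))
print(tri((c,*W(515,130)),(a,*S(187,334))),tri((c,*W(515,130)),(a,*S(304,381))),tri((c,*W(699,149)),(a,*S(75,288))))
print('foot scene',atz(a,*S(149,268),104),'head top',atz(a,*S(151,152),214),atz(c,*W(588,332),214))
print('foot wrist far edge',atz(c,*W(587,167),104))
E
```

```text
[595.2 133.7  72. ]
[614.8  61.6  72. ]
s [614.   60.1  72. ]
s [594.9 132.1  72. ]
s [575.1 204.1  72. ]
[596.2 133.5  74.9] [548.6 154.9 -19.9] [615.6  62.1  75.6]
foot scene [591.2  98.6 104. ] head top [593.2  99.2 214. ] [594.3 102.1 214. ]
foot wrist far edge [599.7 104.4 104. ]
```

Offset to the middle socket is about (1, 31.5) mm. Aligning, then descending gently.

>>> drive_tool:
  increments:
    - [[0.03, 0.5, 0], [0, 0, 0]]
    - [[0, 0.55, -0.2], [0, 0, 0]]
    - [[0, 0, -0.35], [0, 0, 0]]
    - [[0, 0, -0.2], [0, 0, 0]]
    - [[0, 0, 0], [0, 0, 0]]

```text
t: 5.72
ee_pos: [594.2, 133.5, 154.5]
orientation: [-0.0, 0.983, 0.185, -0.002]
force: [-1.2, -0.2, -2.5]
finger_gap: 0.234
gripper_force: 59.2
```

>>> drive_tool:
  increments:
    - [[0, 0, -0.05], [0, 0, 0]]
    - [[0, 0, -0.05], [0, 0, 0]]
    - [[0, 0, -0.05], [0, 0, 0]]
    - [[0, 0, -0.05], [0, 0, 0]]
    - [[0, 0, -0.05], [0, 0, 0]]

```text
t: 6.13
ee_pos: [595.1, 134.0, 148.9]
orientation: [0.0, 0.983, 0.185, 0.0]
force: [-0.5, -0.0, -1.5]
finger_gap: 0.236
gripper_force: 59.2
```

>>> drive_tool:
  increments:
    - [[0, 0, -0.05], [0, 0, 0]]
    - [[0, 0, -0.05], [0, 0, 0]]
    - [[0, 0, -0.05], [0, 0, 0]]
    - [[0, 0, 0], [0, 0, 0]]
    - [[0, 0, 0], [0, 0, 0]]

```text
t: 6.55
ee_pos: [595.0, 134.1, 144.2]
orientation: [0.0, 0.983, 0.185, -0.0]
force: [0.4, -0.4, -2.2]
finger_gap: 0.236
gripper_force: 59.2
```

>>> drive_tool:
  increments:
    - [[0, 0, -0.04], [0, 0, 0]]
    - [[0, 0, 0], [0, 0, 0]]
    - [[0, 0, -0.03], [0, 0, 0]]
    - [[0, 0, 0], [0, 0, 0]]
    - [[0, 0, 0], [0, 0, 0]]

```text
t: 6.97
ee_pos: [595.0, 134.1, 142.2]
orientation: [0.0, 0.983, 0.185, -0.0]
force: [-0.7, -0.8, -1.8]
finger_gap: 0.236
gripper_force: 59.2
```

>>> drive_tool:
  increments:
    - [[0, 0, -0.06], [0, 0, 0]]
    - [[0, 0, -0.06], [0, 0, 0]]
    - [[0, 0, -0.06], [0, 0, 0]]
    - [[0, 0, -0.06], [0, 0, 0]]
    - [[0, 0, -0.06], [0, 0, 0]]

```text
t: 7.38
ee_pos: [595.0, 134.1, 133.0]
orientation: [0.0, 0.983, 0.185, -0.0]
force: [0.4, 0.2, -1.1]
finger_gap: 0.234
gripper_force: 59.2
```

>>> drive_tool:
  increments:
    - [[0, 0, -0.05], [0, 0, 0]]
    - [[0, 0, -0.05], [0, 0, 0]]
    - [[0, 0, -0.05], [0, 0, 0]]
    - [[0, 0, -0.05], [0, 0, 0]]
    - [[0, 0, -0.05], [0, 0, 0]]

```text
t: 7.8
ee_pos: [595.9, 134.4, 127.3]
orientation: [0.0, 0.983, 0.185, 0.002]
force: [0.8, 0.0, 7.5]
finger_gap: 0.234
gripper_force: 60.3
```

>>> drive_tool:
  increments:
    - [[0, 0, -0.05], [0, 0, 0]]
    - [[0, 0, -0.04], [0, 0, 0]]
    - [[0, 0, -0.04], [0, 0, 0]]
    - [[0, 0, -0.04], [0, 0, 0]]
    - [[0, 0, 0], [0, 0, 0]]

```text
t: 8.22
ee_pos: [595.4, 134.2, 121.2]
orientation: [0.0, 0.983, 0.185, 0.001]
force: [-0.2, 0.3, 3.0]
finger_gap: 0.239
gripper_force: 59.7
```

>>> drive_tool:
  increments:
    - [[0, 0, -0.05], [0, 0, 0]]
    - [[0, 0, -0.05], [0, 0, 0]]
    - [[0, 0, -0.05], [0, 0, 0]]
    - [[0, 0, 0], [0, 0, 0]]
    - [[0, 0, 0], [0, 0, 0]]

```text
t: 8.63
ee_pos: [595.0, 134.1, 116.0]
orientation: [0.0, 0.983, 0.185, 0.0]
force: [1.6, -0.8, 1.2]
finger_gap: 0.232
gripper_force: 59.5
```

>>> drive_tool:
  increments:
    - [[0, 0, -0.04], [0, 0, 0]]
    - [[0, 0, -0.04], [0, 0, 0]]
    - [[0, 0, -0.04], [0, 0, 0]]
    - [[0, 0, -0.04], [0, 0, 0]]
    - [[0, 0, -0.04], [0, 0, 0]]

```text
t: 9.05
ee_pos: [595.4, 134.2, 110.7]
orientation: [0.0, 0.983, 0.185, 0.001]
force: [0.0, -0.7, 5.7]
finger_gap: 0.234
gripper_force: 60.0
```

>>> drive_tool:
  increments:
    - [[0, 0, -0.04], [0, 0, 0]]
    - [[0, 0, -0.04], [0, 0, 0]]
    - [[0, 0, -0.02], [0, 0, 0]]
    - [[0, 0, 0], [0, 0, 0]]
    - [[0, 0, 0], [0, 0, 0]]

```text
t: 9.47
ee_pos: [595.3, 134.2, 107.5]
orientation: [0.0, 0.983, 0.185, 0.0]
force: [0.6, -0.5, 5.1]
finger_gap: 0.234
gripper_force: 59.9
```

>>> drive_tool:
  increments:
    - [[0, 0, -0.04], [0, 0, 0]]
    - [[0, 0, -0.04], [0, 0, 0]]
    - [[0, 0, 0], [0, 0, 0]]
    - [[0, 0, 0], [0, 0, 0]]
    - [[0, 0, 0], [0, 0, 0]]

```text
t: 9.88
ee_pos: [594.9, 134.1, 104.4]
orientation: [-0.0, 0.983, 0.185, -0.0]
force: [1.4, 0.1, 1.4]
finger_gap: 0.232
gripper_force: 59.5
```

>>> drive_tool:
  increments:
    - [[0, 0, -0.03], [0, 0, 0]]
    - [[0, 0, -0.02], [0, 0, 0]]
    - [[0, 0, 0], [0, 0, 0]]
    - [[0, 0, 0], [0, 0, 0]]
    - [[0, 0, 0], [0, 0, 0]]

```text
t: 10.3
ee_pos: [595.1, 134.2, 103.4]
orientation: [0.0, 0.983, 0.185, 0.0]
force: [0.3, -0.2, 5.1]
finger_gap: 0.235
gripper_force: 59.9
```

>>> drive_tool:
  increments:
    - [[0, 0, -0.04], [0, 0, 0]]
    - [[0, 0, -0.04], [0, 0, 0]]
    - [[0, 0, -0.02], [0, 0, 0]]
    - [[0, 0, 0], [0, 0, 0]]
    - [[0, 0, 0], [0, 0, 0]]

```text
t: 10.72
ee_pos: [594.9, 134.1, 100.1]
orientation: [0.0, 0.983, 0.185, -0.0]
force: [-0.9, -1.4, 3.0]
finger_gap: 0.235
gripper_force: 59.7
```

>>> drive_tool:
  increments:
    - [[0, 0, -0.04], [0, 0, 0]]
    - [[0, 0, -0.04], [0, 0, 0]]
    - [[0, 0, 0], [0, 0, 0]]
    - [[0, 0, 0], [0, 0, 0]]
    - [[0, 0, 0], [0, 0, 0]]

```text
t: 11.13
ee_pos: [594.8, 134.1, 97.4]
orientation: [-0.0, 0.983, 0.185, -0.0]
force: [0.9, -1.4, 0.4]
finger_gap: 0.237
gripper_force: 59.4
```

>>> drive_tool:
  increments:
    - [[0, 0, -0.03], [0, 0, 0]]
    - [[0, 0, -0.03], [0, 0, 0]]
    - [[0, 0, 0], [0, 0, 0]]
    - [[0, 0, 0], [0, 0, 0]]
    - [[0, 0, 0], [0, 0, 0]]

```text
t: 11.55
ee_pos: [595.0, 134.1, 95.9]
orientation: [-0.0, 0.983, 0.185, -0.0]
force: [0.6, -0.6, 1.7]
finger_gap: 0.236
gripper_force: 59.7
```

Already below both spacer levels with almost no force, so this socket is free. Pushing on to the seat.

>>> drive_tool:
  increments:
    - [[0, 0, -0.05], [0, 0, 0]]
    - [[0, 0, -0.05], [0, 0, 0]]
    - [[0, 0, -0.05], [0, 0, 0]]
    - [[0, 0, -0.03], [0, 0, 0]]
    - [[0, 0, 0], [0, 0, 0]]

```text
t: 11.97
ee_pos: [594.9, 134.1, 90.5]
orientation: [-0.0, 0.983, 0.185, -0.0]
force: [0.2, 0.4, 0.8]
finger_gap: 0.235
gripper_force: 59.6
```

>>> drive_tool:
  increments:
    - [[0, 0, -0.04], [0, 0, 0]]
    - [[0, 0, -0.03], [0, 0, 0]]
    - [[0, 0, 0], [0, 0, 0]]
    - [[0, 0, 0], [0, 0, 0]]
    - [[0, 0, 0], [0, 0, 0]]

```text
t: 12.38
ee_pos: [594.9, 134.1, 88.2]
orientation: [-0.0, 0.983, 0.185, -0.0]
force: [1.9, -0.7, 0.9]
finger_gap: 0.238
gripper_force: 59.6
```

>>> drive_tool:
  increments:
    - [[0, 0, -0.03], [0, 0, 0]]
    - [[0, 0, 0], [0, 0, 0]]
    - [[0, 0, 0], [0, 0, 0]]
    - [[0, 0, 0], [0, 0, 0]]
    - [[0, 0, 0], [0, 0, 0]]

```text
t: 12.8
ee_pos: [595.0, 134.2, 87.6]
orientation: [-0.0, 0.983, 0.185, -0.0]
force: [0.9, -0.8, 1.8]
finger_gap: 0.234
gripper_force: 59.7
```

>>> drive_tool:
  increments:
    - [[0, 0, -0.03], [0, 0, 0]]
    - [[0, 0, -0.02], [0, 0, 0]]
    - [[0, 0, 0], [0, 0, 0]]
    - [[0, 0, 0], [0, 0, 0]]
    - [[0, 0, 0], [0, 0, 0]]

```text
t: 13.22
ee_pos: [595.4, 134.2, 86.8]
orientation: [0.0, 0.983, 0.185, 0.001]
force: [0.8, -0.2, 6.8]
finger_gap: 0.238
gripper_force: 60.2
```

>>> drive_tool:
  increments:
    - [[0, 0, -0.03], [0, 0, 0]]
    - [[0, 0, 0], [0, 0, 0]]
    - [[0, 0, 0], [0, 0, 0]]
    - [[0, 0, 0], [0, 0, 0]]
    - [[0, 0, 0], [0, 0, 0]]

```text
t: 13.63
ee_pos: [595.7, 134.3, 86.4]
orientation: [0.0, 0.983, 0.185, 0.001]
force: [-0.6, 0.3, 8.7]
finger_gap: 0.235
gripper_force: 60.5
```

It has bottomed on the seat with the force rising. Letting go and retreating.

>>> drive_tool:
  increments:
    - [[0, 0, 0], [0, 0, 0]]
    - [[0, 0, 0], [0, 0, 0]]
    - [[0, 0, 0], [0, 0, 0]]
    - [[0, 0, 0], [0, 0, 0]]
    - [[0, 0, 0], [0, 0, 0]]
  grip: 0

```text
t: 14.05
ee_pos: [594.8, 134.1, 84.8]
orientation: [-0.0, 0.983, 0.185, -0.0]
force: [0.9, -0.5, -0.3]
finger_gap: 0.926
gripper_force: 0.0
```

>>> drive_tool:
  increments:
    - [[0, 0, 0], [0, 0, 0]]
    - [[0, 0, 0], [0, 0, 0]]
    - [[0, 0, 0.2], [0, 0, 0]]
    - [[0, 0, 0.6], [0, 0, 0]]
    - [[0, 0, 1], [0, 0, 0]]

```text
t: 14.47
ee_pos: [593.6, 134.1, 137.7]
orientation: [-0.0, 0.983, 0.185, -0.003]
force: [1.0, -0.1, 0.1]
finger_gap: 0.997
gripper_force: 0.0
```

>>> drive_tool:
  increments:
    - [[0, 0, 1], [0, 0, 0]]
    - [[-1, 0, 1], [0, 0, 0]]
    - [[-1, 0, 0], [0, 0, 0]]
    - [[-1, 0, 0], [0, 0, 0]]
    - [[0, 0, 0], [0, 0, 0]]

```text
t: 14.88
ee_pos: [501.3, 134.7, 199.4]
orientation: [-0.0, 0.983, 0.186, -0.001]
force: [-0.3, 1.5, 0.2]
finger_gap: 0.998
gripper_force: 0.0
```

```bash
python3 - <<'E'
from h import *
np.set_printoptions(precision=1,suppress=True)
s=read_state();print(s['ee_pos'],s['force'])
c=snap('wrist','w3');a=snap('scene','s3')
A=cv2.resize(a['color'][200:300,300:400,::-1],(400,400),interpolation=cv2.INTER_CUBIC)
R=cv2.Rodrigues(np.array(c['rvec'],float))[0];p=R@np.array([595,133,90.])+np.array(c['tvec']).ravel()
u,v=int(c['fx']*p[0]/p[2]+c['cx']),int(c['fy']*p[1]/p[2]+c['cy']);print(u,v)
u=min(max(u,50),590);v=min(max(v,50),350)
B=cv2.resize(c['color'][v-50:v+50,u-50:u+50,::-1],(400,400),interpolation=cv2.INTER_CUBIC)
cv2.imwrite('pics/m3.png',np.hstack([A,B]))
E
```

```text
[501.3 134.7 199.4] [-0.3  1.5  0.2]
355 92
```

View pics/m3.png

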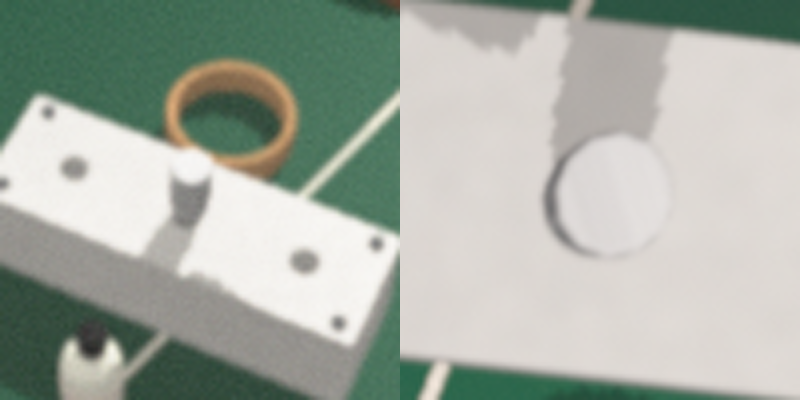

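The pin stands let go in the middle socket: head top at scene crop (191,167), wrist crop (612,195). Now checking the head's height, which should be 122 mm if the pin is home.

```bash
python3 - <<'E'
from h import *
np.set_printoptions(precision=1,suppress=True)
c=load('w3');a=load('s3');w=(305+212/4-.4,42+195/4-.4)
print(tri((c,*w),(a,300+191/4-.4,200+167/4-.4)))
P=[dep(c,w[0]+i,w[1]+j) for i in range(-6,7,2) for j in range(-6,7,2)];print('head',np.median(P,0))
print('dock',np.median([dep(c,305+20+i,42+75+j) for i in range(5) for j in range(5)],0))
E
```

```text
[595.3 134.4 121.7]
head [594.9 135.1 121.2]
dock [564.  146.9  72.1]
```

```bash
python3 -c "
from rig import *
print(job_done())"
```

```text
the job is handed in; nothing more can be done
None
```

The pin is standing fully home and let go in the middle socket (socket 1). Its head top measures 121–122 mm against 122 mm expected, which puts the groove within about 1 mm of the rim. The job is handed in; it returned no verdict.

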